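# Pile angle brackets head to tail

## Task

Pile up the three low L-shaped angle brackets, leaving the grey one at the bottom: lay the blue one flat on the grey one, then the yellow one flat on the blue one. Turn each end for end to the one below, so that its upstand is at the opposite end and stands up, and its free edge comes close to the upstand of the one below (touching it or up to 2 cm short of it), with the sides lined up, so that the pile stays level and balanced. Leave the red bracket with the tall upstand where it lies.

Things in the scene. Friction and masses are not known exactly. Their poses are not given: they have to be found in the camera images.
- grey_bracket: Bare grey metal L-shaped bracket, loose, foot down on the worktop: same shape and axes as blue_bracket. A bracket laid on it the opposite way round has its underside 14 mm above this one's, and its origin at x = 90 mm in this one's frame when its free edge touches this upstand, at x = 110 mm with a 20 mm gap (same for yellow on blue). A tall microscope stands at the left end of the worktop (y > 0.4 m).
- blue_bracket: Blue L-shaped bracket, loose, foot down: foot 90x40x14 mm with an upstand 12 mm thick, 40 wide, along one short edge, its top 26 mm above the underside. Origin on the underside, below the upstand's middle; +x runs along the foot, away from the upstand (foot x -6 to 84, upstand x -6 to 6, y -20 to 20), z up. Balance point x = 35 mm; 0.1 to 0.21 kg.
- yellow_bracket: Yellow L-shaped bracket, loose, foot down: foot 90x40x14 mm with an upstand 12 mm thick, 40 wide, along one short edge, its top 26 mm above the underside. Origin on the underside, below the upstand's middle; +x runs along the foot, away from the upstand (foot x -6 to 84, upstand x -6 to 6, y -20 to 20), z up. Balance point x = 35 mm; 0.1 to 0.21 kg.
- red_bracket: Red L-shaped bracket with a tall upstand, loose, foot down, not for the pile: foot 90x40x14 mm with an upstand 12 mm thick, 40 wide, along one short edge, its top 50 mm above the underside. Origin on the underside, below the upstand's middle; +x runs along the foot, away from the upstand (foot x -6 to 84, upstand x -6 to 6, y -20 to 20), z up. 
There are look-alikes about, which are no part of the job. Several things have the shape of the grey_bracket; the one meant has the colours described above. Of the things shaped like the blue_bracket, the blue one is meant.

How it is judged:
On the way:
1. the blue bracket lies flat on the grey one, the opposite way round (x of blue_bracket in the frame of grey_bracket between 0.086 and 0.114 m and y of blue_bracket in the frame of grey_bracket between -0.015 and 0.015 m and z of blue_bracket in the frame of grey_bracket between 0.01 and 0.018 m and angle between the x axis of blue_bracket and the x axis of grey_bracket, either way round below 0.21 rad and angle between blue_bracket's own z axis and vertical below 0.07 rad), for 0.2 s.
At the end, for the whole second after the job is handed in: Grey flat on the worktop, blue on it, yellow on blue, at rest. Each upper bracket is turned end for end (within 12 deg), underside 10 to 18 mm above the one below's, tilt under 4 deg, its origin 86 to 114 mm along the lower one's x axis and within 15 mm of that axis (all of step 1 and x of yellow_bracket in the frame of blue_bracket between 0.086 and 0.114 m and y of yellow_bracket in the frame of blue_bracket between -0.015 and 0.015 m and z of yellow_bracket in the frame of blue_bracket between 0.01 and 0.018 m and angle between the x axis of yellow_bracket and the x axis of blue_bracket, either way round below 0.21 rad and angle between each of yellow_bracket, grey_bracket's own z axis and vertical below 0.07 rad and height (world z) of grey_bracket below 0.005 m and linear speed of each of grey_bracket, blue_bracket, yellow_bracket below 0.02 m/s); the robot touches nothing.
It fails at once if the red bracket is moved more than 30 mm (distance of red_bracket from where it was at the start of the episode above 0.03 m).
It also fails if it takes over 58 s, if anything falls off the work surface, if the arm or the gripper's body presses on something with over 40 N, if the wrist force passes 120 N, or if a joint passes its speed limit or range.

## Robot

A 6-joint arm with a two-finger parallel gripper is mounted at the origin on a cart in front of the work surface, level with it; the furniture and walls round the work are solid. World frame = base frame: x ahead of the robot, y to its left, z up, the work surface at z = 0. Lengths are in m, angles in rad, forces in N, time in s.
With the tool pointing down it reaches from about 0.35 to 0.925 m from the base axis. Payload 6.4 kg.
Tool frame: the origin (TCP) lies between the finger pads; the fingertips stand 17 mm ahead of it and the grasp point (between the pads) lies 2 mm behind it; y points along the fingers, x is the direction in which the jaws open and shut, and the axes are right-handed (so a half turn about y gives the same grasp; the last joint's range is limited). The gripper opens to 85 mm and grips with 20 to 120 N. Pads are 22 mm wide; open, the fingers measure 114 mm over their backs; the gripper's body (76 mm by 85 mm) begins 54 mm behind the grasp point. The pads swing forward as they close: fully open they stand 13 mm farther back than shut.
Start: joints at [1.084, 0.245, 1.558, -0, 1.339, -0.174], TCP at [0.2, 0.618, 0.248] pointing down, gripper open.
Joint ranges: [-3.13, 3.13], [-1.02, 2.26], [0.13, 2.54], [-0.95, 4.09], [0.21, 2.88], [-2.74, 2.74]. Speed limits (rad/s): [2.57, 2.57, 3.14, 3.14, 3.14, 3.14].

## Interface

Orientations are given as [roll, pitch, yaw] about the fixed x, y, z axes, in that order (R = Rz(yaw) Ry(pitch) Rx(roll)).
In Python, from plant import robot, get_image gives the robot as it stands. The module is installed in compiled form; this text tells all that it offers.
- The arm moves only by the tool servo_tool, never from a script. Its argument "plan" is text: rows parted by semicolons, each of 7 numbers parted by spaces: the turn, a rotation vector about the tool's x, y, z in degrees, then the shift along the tool's x, y, z in cm, then the closure, from 0 (fully open) to 1 (shut). In form: ax ay az dx dy dz claw; .... A call has 1 to 10 rows; each row shifts and turns the commanded pose from where the row before left it, along the tool's axes as they then stand; what a row does not reach is not made up. A row lasts 1/8 s, in which the tool goes at most 62.5 mm and 10.7 degrees, less where a joint would pass 70% of its speed; a pose out of reach is approached as far as the arm can. A call with a gripper value outside its range is refused whole. The fingers move at their own pace and stop on an object; the grip force is fixed at half the most. Time passes only in rows, so rows that do not move let the fingers close. It gives the time, the measured TCP pose, the force and the opening at its end, in the units of the state.
- robot.state(): the state, without advancing time (a new reading comes with each control period).
- get_image(name): name is "scene" or "side" or "wrist"; returns a dict with "image" (400x640x3 uint8, red, green, blue), "fovy" (degrees; the focal length in pixels is half the picture's height over the tangent of half this angle, whatever the lens; pixels are square), "cx", "cy" (the principal point, pixels), "world_to_cam" (4x4, takes a point from world to camera coordinates); the wrist camera has in their place "mount" (4x4, takes a point from camera to tool coordinates, whose origin is the TCP and whose axes are the tool frame's). Camera axes: x right, y down, z forward; pixel columns grow to the right and rows downward; lengths in m; the calibration is good to about 2 mm. The wrist camera is an equidistant fisheye: a pixel r from the principal point sees the ray r / f radians off the axis. A picture is of the moment at which its call begins: read the wrist's pose just before it. There is no depth.
- robot.sign_off(): hands the job in, once; it reports no verdict.
The state is a dict: "clock": time; "joint_positions": joint angles; "qd": joint speeds; "tau": joint torques, N m; "eef_pos": TCP position; "ee_rot": TCP orientation; "ft_force": force on the tool from outside, world axes, zero at the start; "ft_torque": the same for the moment, N m; "finger_gap": finger opening in m.
Only numpy, scipy, OpenCV 4.12 (cv2) and the standard library are available. Lean on these libraries where they do the work, as an engineer would, in place of code of your own. Each camera call takes 0.05 s, during which the arm holds its last target.

## Working session

There is one attempt and no reset: what is moved stays moved. The work goes in short steps, Python scripts to look and compute and a tool call to move; the robot and the scene stay as the last step left them, time stands still between calls to the robot, and variables do not carry over. Pictures are saved under pics/ and viewed, and the job is handed in when it is done.

Besides the shell and the picture viewer there is one more tool, called after "Emit:" in YAML: its name, and indented under it one key for each argument. servo_tool: Moves the arm, as the interface text tells. Its arguments: {"type":"object","properties":{"plan":{"type":"string"}},"required":["plan"]}

```bash
mkdir -p pics; python3 - <<'E'
from plant import robot,get_image
import cv2,numpy as np
s=robot.state();print({k:np.round(v,3).tolist() for k,v in s.items()})
for n in("scene","side","wrist"):
    d=get_image(n);cv2.imwrite(f"pics/{n}0.png",d["image"][:,:,::-1]);print(n,{k:np.round(v,4).tolist() for k,v in d.items() if k!="image"})
E
```

```text
{'clock': 0.0, 'joint_positions': [1.084, 0.246, 1.559, 0.0, 1.339, -0.174], 'qd': [-0.001, 0.0, 0.001, 0.001, 0.001, 0.001], 'tau': [-0.001, -42.951, -32.613, -0.0, 0.005, -0.0], 'eef_pos': [0.2, 0.618, 0.247], 'ee_rot': [-1.57, 0.002, 1.258], 'ft_force': [0.699, 0.059, 0.244], 'ft_torque': [0.025, 0.011, 0.013], 'finger_gap': 0.085}
scene {'fovy': 52.6269, 'cx': 315.8841, 'cy': 200.8986, 'world_to_cam': [[0.8153, -0.5789, 0.0118, -0.4504], [-0.3321, -0.4842, -0.8095, 0.1418], [0.4743, 0.6561, -0.587, 0.6985], [0.0, 0.0, 0.0, 1.0]]}
side {'fovy': 57.5359, 'cx': 316.6311, 'cy': 200.8918, 'world_to_cam': [[0.999, 0.0421, 0.0122, -0.4772], [0.0364, -0.6401, -0.7674, -0.0215], [-0.0245, 0.7671, -0.641, 0.9962], [0.0, 0.0, 0.0, 1.0]]}
wrist {'fovy': 65.7065, 'cx': 313.8489, 'cy': 203.5686, 'mount': [[1.0, 0.0013, 0.0011, 0.0003], [-0.0008, -0.2627, 0.9649, -0.126], [0.0016, -0.9649, -0.2627, 0.0672], [0.0, 0.0, 0.0, 1.0]]}
```

View pics/scene0.png

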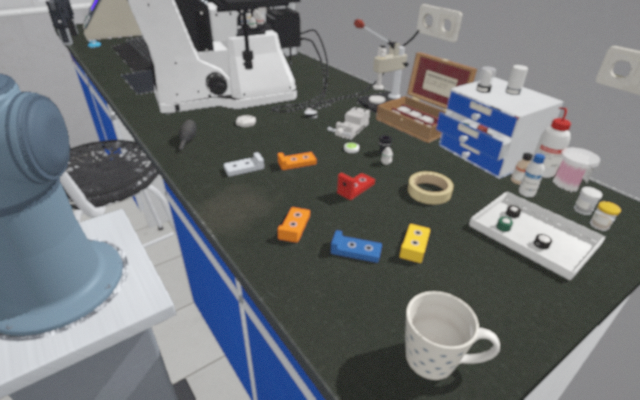

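View pics/side0.png

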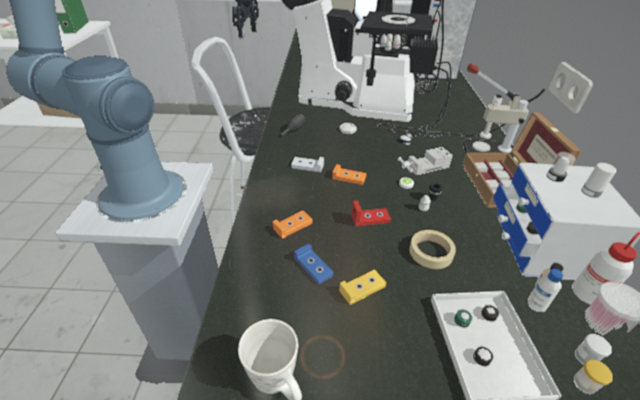

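View pics/wrist0.png

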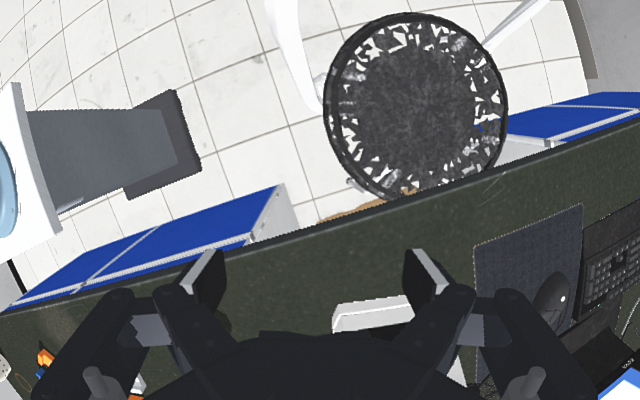

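```bash
python3 - <<'E'
import cv2,numpy as np
a=cv2.imread("pics/side0.png")[130:320,240:440];b=cv2.imread("pics/scene0.png")[130:280,210:450]
cv2.imwrite("pics/c1.png",cv2.resize(a,None,fx=3,fy=3,interpolation=2)[:600])
cv2.imwrite("pics/c2.png",cv2.resize(b,None,fx=3.3,fy=3.3,interpolation=2))
E
```

```text
(no output)
```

View pics/c1.png

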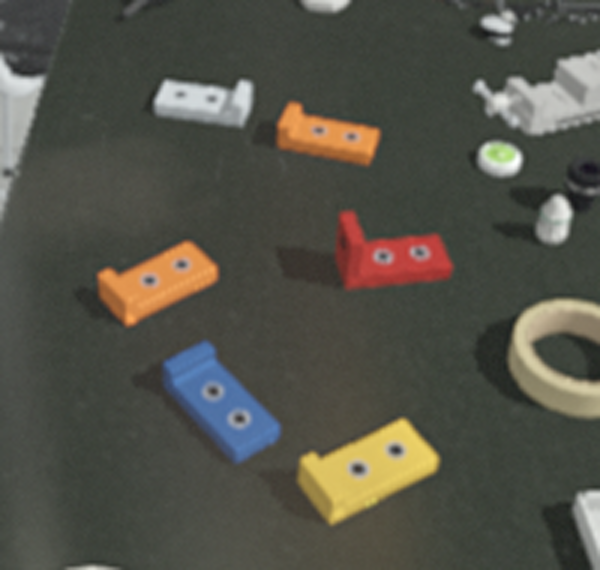

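View pics/c2.png

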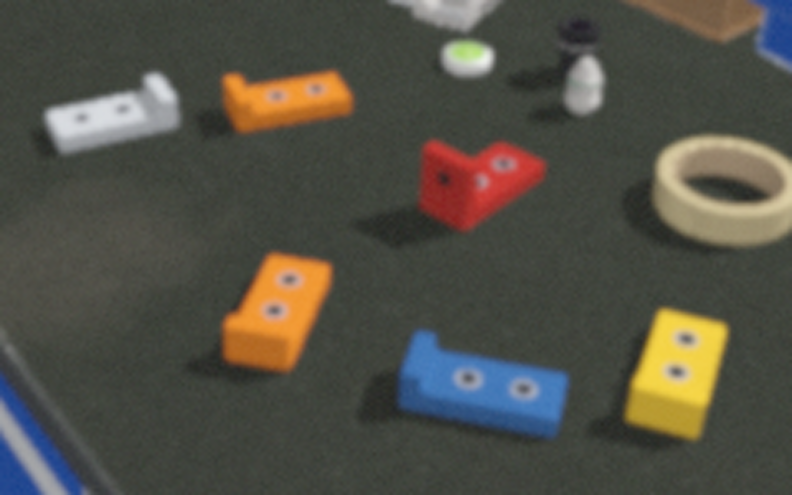

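```bash
python3 - <<'E'
import cv2,numpy as np
a=cv2.imread("pics/side0.png");b=cv2.imread("pics/scene0.png")
def crop(im,x,y,w,h): 
    c=cv2.resize(im[y:y+h,x:x+w],None,fx=8,fy=8,interpolation=cv2.INTER_CUBIC)
    for i in range(0,w,10): cv2.putText(c,str(x+i),(i*8,10),0,.35,(255,255,255)); cv2.line(c,(i*8,12),(i*8,18),(255,255,255))
    for i in range(0,h,10): cv2.putText(c,str(y+i),(0,i*8+4),0,.35,(255,255,255))
    return c
def save(n,l): cv2.imwrite(n,np.vstack([np.hstack(r) for r in l]))
save("pics/d1.png",[[crop(a,288,240,50,45),crop(a,335,262,50,45)]])
save("pics/d2.png",[[crop(b,326,226,60,40)],[crop(b,395,220,60,45-10)]])
save("pics/d3.png",[[crop(a,285,150,45,28),crop(b,217,147,50,28)]])
E
```

```text
(no output)
```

View pics/d1.png

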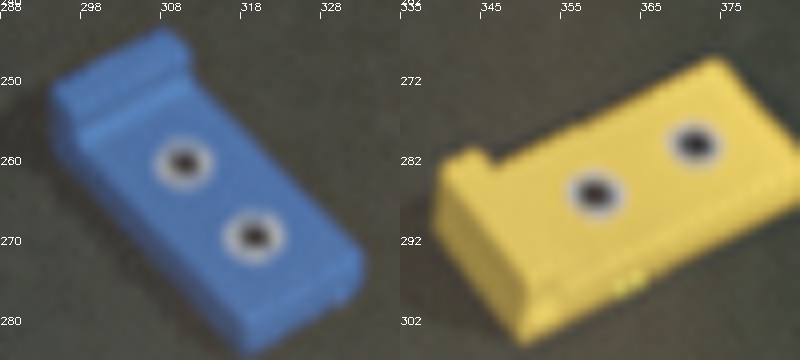

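View pics/d2.png

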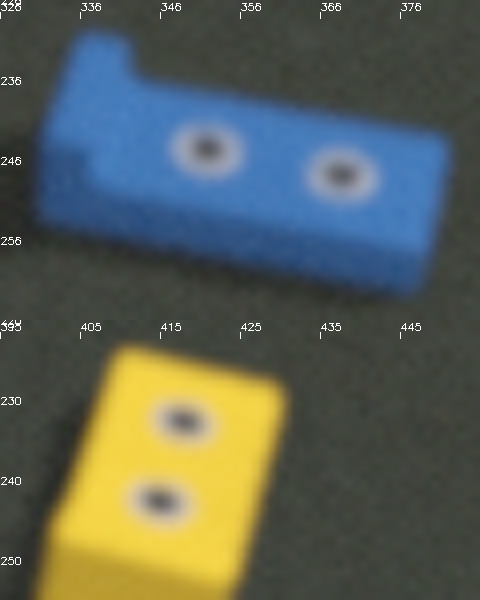

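View pics/d3.png

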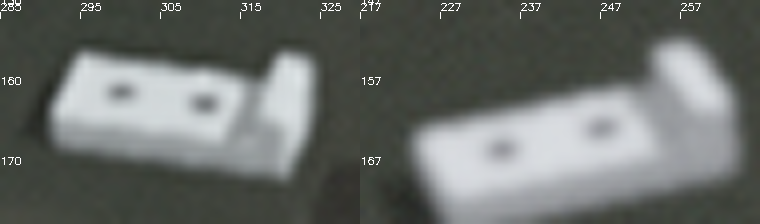

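```bash
cat > h.py <<'E'
import numpy as np
C={"scene":(52.6269,315.8841,200.8986),"side":(57.5359,316.6311,200.8918)}
W={"scene":[[0.8153,-0.5789,0.0118,-0.4504],[-0.3321,-0.4842,-0.8095,0.1418],[0.4743,0.6561,-0.587,0.6985],[0,0,0,1]],"side":[[0.999,0.0421,0.0122,-0.4772],[0.0364,-0.6401,-0.7674,-0.0215],[-0.0245,0.7671,-0.641,0.9962],[0,0,0,1]]}
def ray(c,u,v):
    fy,cx,cy=C[c];f=200/np.tan(np.radians(fy/2));T=np.array(W[c]);R=T[:3,:3];o=-np.linalg.inv(R)@T[:3,3]
    return o,np.linalg.inv(R)@np.array([(u-cx)/f,(v-cy)/f,1])
def pl(c,u,v,z):
    o,d=ray(c,u,v);return (o+d*(z-o[2])/d[2])
E
python3 - <<'E'
from h import *
H={"blue":{"side":[(311,260.4),(319.75,269.6)],"scene":[(351.9,244.6),(368.75,247.9)]},
"yellow":{"side":[(359.5,286.25),(372,280.1)],"scene":[(415,242.6),(417.9,232.6)]},
"grey":{"side":[(310.6,162.9),(300,161.5)],"scene":[(247,163),(234.6,165.6)]}}
for n,q in H.items():
  for c in q:
    a,b=[pl(c,u-.44,v-.44,.014) for u,v in q[c]]
    d=(b-a)[:2];print(n,c,a.round(4),b.round(4),"len",np.linalg.norm(d).round(4),"yaw",np.degrees(np.arctan2(d[1],d[0])).round(1))
X={"blue":[("side",333.2,271.2,.014,84,20),("side",318.6,284.2,0,84,-20),("side",294.5,251,.026,-6,-20),("side",308.6,243.5,.026,-6,20),("scene",382,243.5,.014,84,20),("scene",378,263,0,84,-20)],
"yellow":[("side",375.3,269.3,.014,84,20),("side",385.2,282.5,.014,84,-20),("side",350,305,0,-6,-20),("scene",409.5,223.2,.014,84,20),("scene",431,228,.014,84,-20)],
"grey":[("side",295.2,156.5,.014,84,-20),("side",291.5,169,0,84,20),("side",321.5,172,0,-6,20),("scene",223.5,164,.014,84,-20),("scene",264,168.5,0,-6,20)]}
for n,l in X.items():
  for c,u,v,z,bx,by in l: print(n,c,bx,by,pl(c,u-.44,v-.44,z).round(4))
E
```

```text
blue side [ 0.4737 -0.2266  0.014 ] [ 0.4939 -0.2513  0.014 ] len 0.032 yaw -50.8
blue scene [ 0.4748 -0.2257  0.014 ] [ 0.495  -0.2509  0.014 ] len 0.0323 yaw -51.2
yellow side [ 0.5772 -0.2907  0.014 ] [ 0.6041 -0.2736  0.014 ] len 0.0319 yaw 32.4
yellow scene [ 0.5779 -0.2901  0.014 ] [ 0.6045 -0.2726  0.014 ] len 0.0318 yaw 33.2
grey side [0.4515 0.1559 0.014 ] [0.4191 0.1615 0.014 ] len 0.0329 yaw 170.2
grey scene [0.4518 0.1568 0.014 ] [0.4208 0.1627 0.014 ] len 0.0316 yaw 169.2
blue side 84 20 [ 0.5228 -0.2542  0.014 ]
blue side 84 -20 [ 0.4927 -0.2792  0.    ]
blue side -6 -20 [ 0.4363 -0.2117  0.026 ]
blue side -6 20 [ 0.4661 -0.1873  0.026 ]
blue scene 84 20 [ 0.524 -0.256  0.014]
blue scene 84 -20 [ 0.493  -0.2808  0.    ]
yellow side 84 20 [ 0.6134 -0.2443  0.014 ]
yellow side 84 -20 [ 0.6312 -0.2784  0.014 ]
yellow side -6 -20 [ 0.5577 -0.3271  0.    ]
yellow scene 84 20 [ 0.6124 -0.2423  0.014 ]
yellow scene 84 -20 [ 0.6369 -0.2777  0.014 ]
grey side 84 -20 [0.4022 0.1882 0.014 ]
grey side 84 20 [0.3949 0.1406 0.    ]
grey side -6 20 [0.4854 0.1304 0.    ]
grey scene 84 -20 [0.4015 0.1851 0.014 ]
grey scene -6 20 [0.4843 0.1307 0.    ]
```

Side/scene views: the only grey bracket is at (308,164)/(243,163), upstand to its right. Blue is at (313,263)/(356,246) and yellow at (362,286)/(416,242). The look-alikes are the two orange ones at side (292,223) and (350,175), which are not meant; red with the tall upstand is at (370,214). The enlarged crops confirm these by colour. I'll move toward blue now.

Emit:
servo_tool:
  plan: "0 0 0 -3.6 0 -2.6 0.2;0 0 0 -3.6 0 -2.6 0.2;0 0 0 -3.6 0 -2.6 0.2;0 0 0 -3.6 0 -2.6 0.2;0 0 0 -3.6 0 -2.6 0.2;0 0 0 -3.6 0 -2.6 0.2;0 0 0 -3.6 0 -2.6 0.2;0 0 0 -3.6 0 -2.6 0.2;0 0 0 -3.6 0 -2.6 0.2;0 0 0 -3.6 0 -2.6 0.2"

```text
clock: 1.4
eef_pos: [0.3366, 0.1946, 0.2481]
ee_rot: [-1.571, -0.0, 1.258]
ft_force: [-0.1, 0.4, -0.1]
finger_gap: 0.0682
```

Emit:
servo_tool:
  plan: "0 0 0 -3.6 0 -2.6 0.2;0 0 0 -3.6 0 -2.6 0.2;0 0 0 -3.6 0 -2.6 0.2;0 0 0 -3.6 0 -2.6 0.2;0 0 0 -3.6 0 -2.6 0.2;0 0 0 -3.6 0 -2.6 0.2;0 8 0 0 0 0 0.2;0 8 0 0 0 0 0.2;0 8 0 0 0 0 0.2;0 8 0 0 0 0 0.2"

```text
clock: 2.65
eef_pos: [0.4184, -0.0576, 0.248]
ee_rot: [-1.57, 0.0, 0.695]
ft_force: [-0.5, 0.2, 0.1]
finger_gap: 0.0683
```

```bash
cat > go.py <<'E'
import sys,numpy as np
from plant import robot
from scipy.spatial.transform import Rotation as R
x,y,z,yaw=map(float,sys.argv[1:5])
s=robot.state();r=R.from_euler('xyz',s["ee_rot"]);t=R.from_euler('xyz',[-90,0,yaw],degrees=True)
print(s["clock"],np.round(s["eef_pos"],4),np.degrees(s["ee_rot"]).round(1),"gap",s["finger_gap"],"F",np.round(s["ft_force"],1),"j",np.round(s["joint_positions"],2))
d=np.array([x,y,z])-s["eef_pos"]
print("turn",np.degrees((r.inv()*t).as_rotvec()).round(1),"shift cm now-axes",(r.inv().apply(d)*100).round(2),"after-turn axes",(t.inv().apply(d)*100).round(2))
E
python3 go.py .4777 -.2304 .12 39
```

```text
2.65 [ 0.4184 -0.0576  0.248 ] [-90.    0.   39.8] gap 0.06827171645522088 F [-0.5  0.2  0.1] j [-0.41 -0.33  2.11 -0.    1.36 -1.1 ]
turn [-0.   0.8 -0. ] shift cm now-axes [ -6.5   12.79 -17.08] after-turn axes [ -6.27  12.8  -17.17]
```

Emit:
servo_tool:
  plan: "0 0.8 0 0 0 0 0.3;0 0 0 -1.25 2.56 -3.43 0.3;0 0 0 -1.25 2.56 -3.43 0.3;0 0 0 -1.25 2.56 -3.43 0.3;0 0 0 -1.25 2.56 -3.43 0.3;0 0 0 -1.25 2.56 -3.43 0.3;0 0 0 0 0 0 0.3"

```text
clock: 3.52
eef_pos: [0.4779, -0.2309, 0.1178]
ee_rot: [-1.566, 0.001, 0.685]
ft_force: [-0.3, -0.0, -0.6]
finger_gap: 0.0599
```

```bash
python3 go.py .4777 -.2304 .019 39; python3 - <<'E'
from plant import get_image
import cv2
for n in("side","wrist"): cv2.imwrite(f"pics/{n}1.png",get_image(n)["image"][:,:,::-1])
E
```

```text
3.525 [ 0.4779 -0.2309  0.1178] [-89.7   0.1  39.3] gap 0.0599180498328323 F [-0.3 -0.  -0.6] j [-0.66  0.13  1.95 -0.    1.07 -1.35]
turn [-0.3  0.3 -0.1] shift cm now-axes [0.03 9.88 0.01] after-turn axes [0.01 9.88 0.05]
```

View pics/wrist1.png

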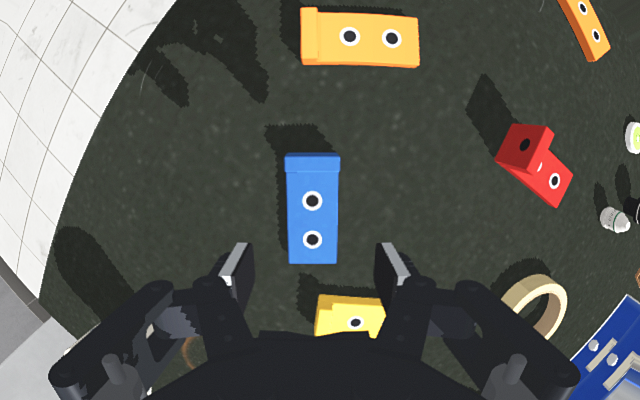

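View pics/side1.png

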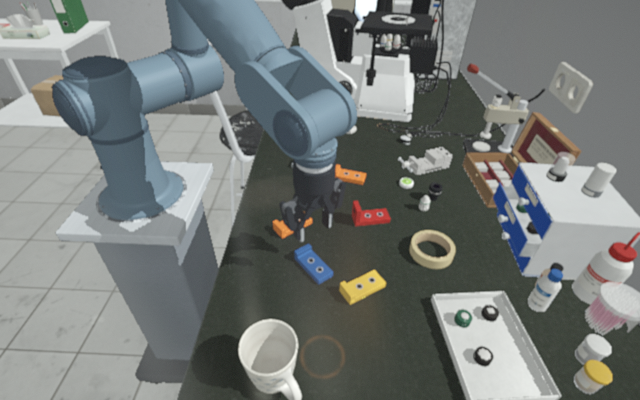

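The wrist view shows blue centred between the open fingers (cols 286–340, axis upright), so I'll descend.

Emit:
servo_tool:
  plan: "0 0 0 0 2.5 0 0.3;0 0 0 0 2.5 0 0.3;0 0 0 0 2 0 0.3;0 0 0 0 1 0 0.3;0 0 0 0 1 0 0.3;0 0 0 0 0.8 0 0.3;0 0 0 0 0 0 0.3"

```text
clock: 4.5
eef_pos: [0.4786, -0.2297, 0.022]
ee_rot: [-1.57, 0.0, 0.686]
ft_force: [0.1, -0.3, -0.4]
finger_gap: 0.0598
```

Emit:
servo_tool:
  plan: "0 0 0 0 0 0 0.5;0 0 0 0 0 0 0.7;0 0 0 0 0 0 0.8;0 0 0 0 0 0 0.8;0 0 0 0 0 0 0.8;0 0 0 0 0 0 0.8"

```text
clock: 5.25
eef_pos: [0.4794, -0.2304, 0.0232]
ee_rot: [-1.572, -0.0, 0.686]
ft_force: [-1.0, 0.8, 5.2]
finger_gap: 0.0377
```

```bash
python3 go.py .4777 -.2304 .019 39; python3 - <<'E'
from plant import get_image
import cv2
for n in("wrist",): cv2.imwrite(f"pics/{n}2.png",get_image(n)["image"][:,:,::-1])
E
```

```text
5.25 [ 0.4794 -0.2304  0.0232] [-90.1  -0.   39.3] gap 0.03773168724831339 F [-1.   0.8  5.2] j [-0.66  0.3   1.96 -0.    0.88 -1.35]
turn [0.1 0.3 0. ] shift cm now-axes [-0.13  0.42  0.11] after-turn axes [-0.13  0.42  0.11]
```

View pics/wrist2.png

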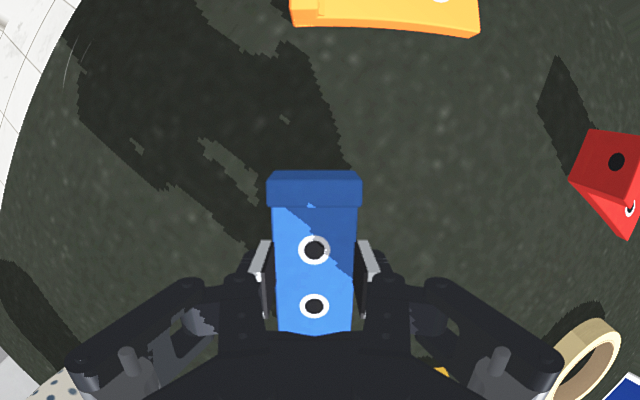

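Emit:
servo_tool:
  plan: "0 0 0 0 -1 0 0.8;0 0 0 0 -2 0 0.8;0 0 0 0 -3 0 0.8;0 0 0 0 -4 0 0.8;0 0 0 0 -3 0 0.8;0 0 0 0 0 0 0.8"

```text
clock: 6.05
eef_pos: [0.4801, -0.2309, 0.1549]
ee_rot: [-1.576, -0.001, 0.686]
ft_force: [0.6, -0.5, -1.2]
finger_gap: 0.0382
```

```bash
python3 go.py .43 .16 .15 79.7; python3 - <<'E'
from plant import get_image
import cv2,numpy as np
w=get_image("wrist")["image"][:,:,::-1];s=get_image("side")["image"][:,:,::-1]
cv2.imwrite("pics/m3.png",np.hstack([cv2.resize(s[170:320,250:400],(480,480)),w[150:350,160:480].copy() if 0 else cv2.resize(w[150:350,220:420],(300,480))]))
E
```

```text
6.05 [ 0.4801 -0.2309  0.1549] [-90.3  -0.1  39.3] gap 0.03818624277371046 F [ 0.6 -0.5 -1.2] j [-0.66  0.08  1.93  0.    1.13 -1.35]
turn [  0.3 -40.4  -0. ] shift cm now-axes [20.87  0.33 33.43] after-turn axes [37.56  0.49 11.91]
```

View pics/m3.png

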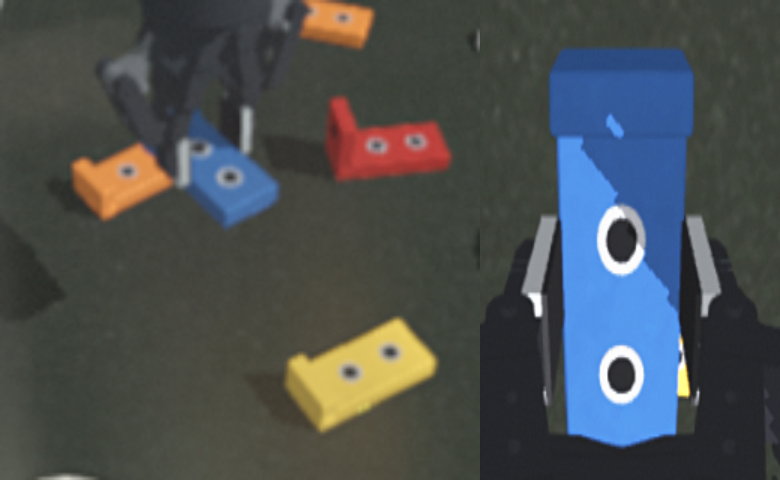

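```bash
cat > wr.py <<'E'
import numpy as np
M=np.array([[1,.0013,.0011,.0003],[-.0008,-.2627,.9649,-.126],[.0016,-.9649,-.2627,.0672],[0,0,0,1]])
f=200/np.tan(np.radians(65.7065/2))
def wray(u,v):
    a=np.array([u-313.8489,v-203.5686]);r=np.hypot(*a);t=r/f
    d=np.r_[a/max(r,1e-9)*np.sin(t),np.cos(t)]
    return M[:3,3],M[:3,:3]@d
def wpl(u,v,ty): # onto tool plane y=ty
    o,d=wray(u,v);return o+d*(ty-o[1])/d[1]
E
python3 - <<'E'
from wr import *
a=wpl(314.5,249.8,.0092);b=wpl(314.5,306,.0092);print(a,b,(a+b)/2,np.linalg.norm(a-b))
E
```

```text
[0.00079873 0.0092     0.0076185 ] [ 0.00087636  0.0092     -0.02461195] [ 0.00083754  0.0092     -0.00849672] 0.03223053906807551
```

Emit:
servo_tool:
  plan: "0 0 0 3.5 0 3.1 0.8;0 0 0 3.5 0 3.1 0.8;0 0 0 3.5 0 3.1 0.8;0 0 0 3.5 0 3.1 0.8;0 0 0 3.5 0 3.1 0.8;0 0 0 3.5 0 3.1 0.8;0 0 0 3.5 0 3.1 0.8;0 0 0 3.5 0 3.1 0.8;0 -10 0 0 0 0 0.8;0 -10 0 0 0 0 0.8"

```text
clock: 7.4
eef_pos: [0.5369, 0.14, 0.1495]
ee_rot: [-1.567, 0.003, 1.042]
ft_force: [0.9, 0.2, -1.2]
finger_gap: 0.0379
```

Emit:
servo_tool:
  plan: "0 -10 0 0 0 0 0.8;0 -10 0 0 0 0 0.8;0 -0.4 0 0 0 0 0.8;0 0 0 0 0 0 0.8;0 0 0 0 0 0 0.8"

```text
clock: 8.02
eef_pos: [0.5383, 0.1393, 0.1518]
ee_rot: [-1.57, 0.0, 1.389]
ft_force: [0.3, -0.3, -2.2]
finger_gap: 0.0379
```

```bash
python3 go.py .4184 .1615 .15 79.7; python3 - <<'E'
from plant import get_image
import cv2
for n in("wrist",): cv2.imwrite(f"pics/{n}4.png",get_image(n)["image"][:,:,::-1])
E
```

```text
8.025 [0.5383 0.1393 0.1518] [-90.    0.   79.6] gap 0.037880042808601605 F [ 0.3 -0.3 -2.2] j [ 0.05  0.14  1.87  0.    1.14 -1.34]
turn [-0.  -0.1 -0. ] shift cm now-axes [ 0.02  0.19 12.19] after-turn axes [ 0.04  0.18 12.19]
```

View pics/wrist4.png

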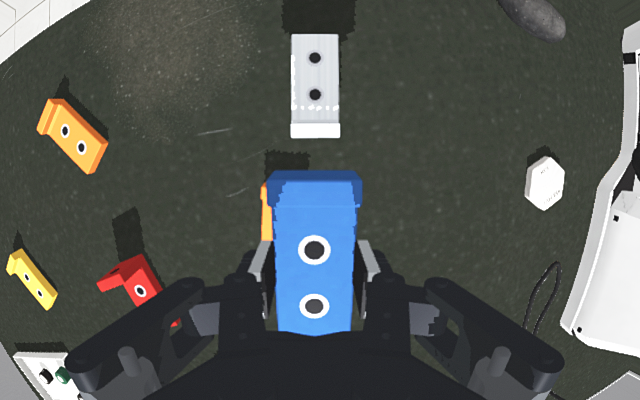

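```bash
python3 - <<'E'
from wr import *
ty=.1518-.014
a=wpl(315,58,ty);b=wpl(315,94,ty);print(a,b,(a+b)/2,np.linalg.norm(a-b))
t=.1518-.026
for p in((290.5,123),(340,123),(291,138),(340,138)): print("up",wpl(*p,t))
for p in((292,34),(339,34)): print("free",wpl(*p,ty))
print(wpl(267,172,.0232-.026),wpl(361,172,.0232-.026))
from plant import robot
E
```

```text
[0.00137039 0.1378     0.12183365] [0.00141785 0.1378     0.0904681 ] [0.00139412 0.1378     0.10615088] 0.03136558496093829
up [-0.01831972  0.1258      0.0658653 ]
up [0.02155531 0.1258     0.06596025]
up [-0.01799409  0.1258      0.05363144]
up [0.02168569 0.1258     0.05372317]
free [-0.01807774  0.1378      0.14375382]
free [0.02162341 0.1378     0.14390644]
[-0.01857587 -0.0028      0.0468981 ] [ 0.01954494 -0.0028      0.04695537]
```

Emit:
servo_tool:
  plan: "0 0 0 0.1 0 4 0.8;0 0 0 0 0 4 0.8;0 0 0 0 0 4.1 0.8;0 0 0 0 3 0 0.8;0 0 0 0 3 0 0.8;0 0 0 0 2 0 0.8;0 0 0 0 1.5 0 0.8;0 0 0 0 1 0 0.8;0 0 0 0 0.5 0 0.8;0 0 0 0 0 0 0.8"

```text
clock: 9.32
eef_pos: [0.4198, 0.162, 0.0424]
ee_rot: [-1.571, -0.0, 1.391]
ft_force: [0.6, 0.4, -1.8]
finger_gap: 0.038
```

```bash
python3 go.py .4184 .1615 .0372 79.7; python3 - <<'E'
from plant import get_image
import cv2
for n in("wrist","side","scene"): cv2.imwrite(f"pics/{n}5.png",get_image(n)["image"][:,:,::-1])
import numpy as np
a=cv2.imread("pics/side5.png")[120:200,260:360];b=cv2.imread("pics/scene5.png")[110:190,190:290];c=cv2.imread("pics/wrist5.png")[150:350,220:420]
cv2.imwrite("pics/m5.png",np.vstack([np.hstack([cv2.resize(a,(400,320),interpolation=2),cv2.resize(b,(400,320),interpolation=2)]),cv2.resize(c,(800,280))]))
E
```

```text
9.325 [0.4198 0.162  0.0424] [-90.   -0.   79.7] gap 0.03800397998528334 F [ 0.6  0.4 -1.8] j [ 0.12  0.09  2.17  0.    0.88 -1.28]
turn [ 0. -0.  0.] shift cm now-axes [-0.08  0.52  0.13] after-turn axes [-0.08  0.52  0.13]
```

View pics/m5.png

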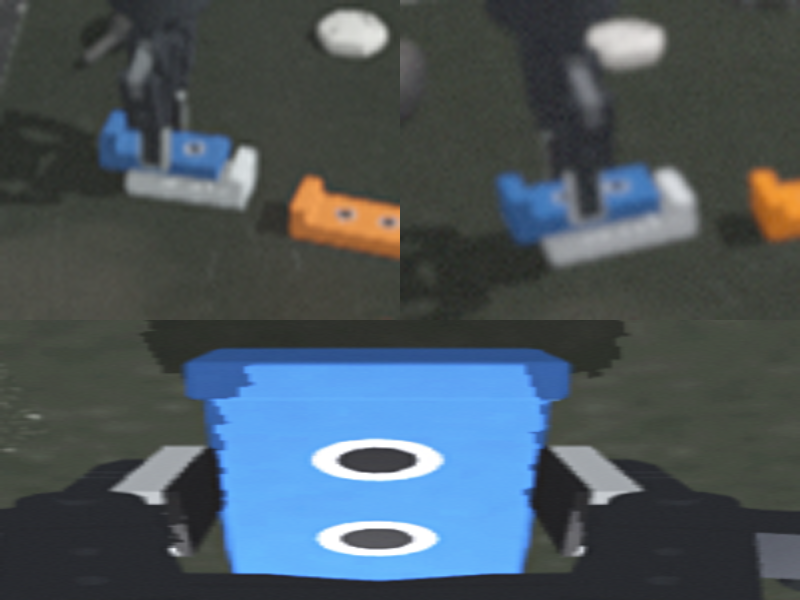

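Blue hovers over grey, aligned, with its free edge short of grey's upstand (side view, about (318,160)). I'll lower gently.

Emit:
servo_tool:
  plan: "0 0 0 0 0.3 0 0.8;0 0 0 0 0.1 0 0.8;0 0 0 0 0.1 0 0.8;0 0 0 0 0 0 0.8"

```text
clock: 9.98
eef_pos: [0.4197, 0.162, 0.0373]
ee_rot: [-1.571, 0.0, 1.391]
ft_force: [0.1, 0.4, -1.6]
finger_gap: 0.0382
```

Emit:
servo_tool:
  plan: "0 0 0 0 0.05 0 0.8;0 0 0 0 0.05 0 0.8;0 0 0 0 0 0 0.8"

```text
clock: 10.35
eef_pos: [0.4198, 0.162, 0.0372]
ee_rot: [-1.57, 0.0, 1.391]
ft_force: [-4.4, -1.0, 9.6]
finger_gap: 0.0381
```

Contact (Fz 9.6 N) comes at the expected height. Releasing slowly.

Emit:
servo_tool:
  plan: "0 0 0 0 -0.05 0 0.6;0 0 0 0 0 0 0.5;0 0 0 0 0 0 0.4;0 0 0 0 0 0 0.3;0 0 0 0 0 0 0.25;0 0 0 0 -1.5 0 0.25;0 0 0 0 -3 0 0.25;0 0 0 0 -5 0 0.25;0 0 0 0 -4 0 0.25;0 0 0 0 0 0 0.25"

```text
clock: 11.6
eef_pos: [0.4223, 0.1624, 0.1766]
ee_rot: [-1.58, -0.003, 1.391]
ft_force: [1.2, -0.4, -0.7]
finger_gap: 0.064
```

```bash
python3 go.py .5821 -.2874 .12 -57; python3 - <<'E'
from plant import get_image
import cv2
for n in("wrist","side","scene"): cv2.imwrite(f"pics/{n}6.png",get_image(n)["image"][:,:,::-1])
import numpy as np
a=cv2.imread("pics/side6.png")[120:200,260:360];b=cv2.imread("pics/scene6.png")[110:190,190:290];c=cv2.imread("pics/wrist6.png")[100:350,220:420]
cv2.imwrite("pics/m6.png",np.hstack([np.vstack([cv2.resize(a,(350,280),interpolation=2),cv2.resize(b,(350,280),interpolation=2)]),cv2.resize(c,(448,560))]))
E
```

```text
11.6 [0.4223 0.1624 0.1766] [-90.5  -0.2  79.7] gap 0.06400274048834866 F [ 1.2 -0.4 -0.7] j [ 0.12 -0.16  2.11 -0.    1.18 -1.28]
turn [1.000e-01 1.367e+02 7.000e-01] shift cm now-axes [-41.4    5.76 -23.72] after-turn axes [ 46.42   5.66 -11.09]
```

View pics/m6.png

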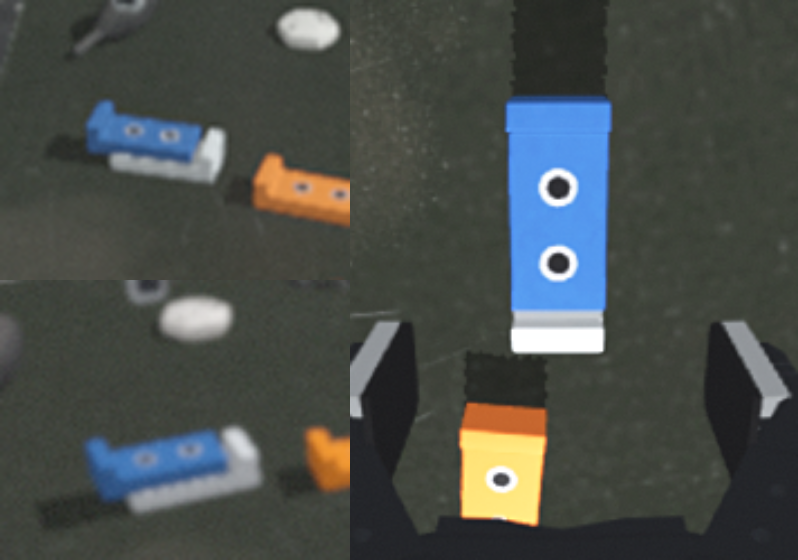

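Blue lies flat on grey with a gap of several mm and sides in line. Now yellow.

Emit:
servo_tool:
  plan: "0 0 0 -4.6 0 -2.6 0.25;0 0 0 -4.6 0 -2.6 0.25;0 0 0 -4.6 0 -2.6 0.25;0 0 0 -4.6 0 -2.6 0.25;0 0 0 -4.6 0 -2.6 0.25;0 0 0 -4.6 0 -2.6 0.25;0 0 0 -4.6 0 -2.6 0.25;0 0 0 -4.6 0 -2.6 0.25;0 0 0 -4.6 0 -2.6 0.3;0 10 0 0 0 0 0.3"

```text
clock: 13.0
eef_pos: [0.5752, -0.2902, 0.1694]
ee_rot: [-1.568, -0.0, 1.208]
ft_force: [0.1, 0.8, -1.4]
finger_gap: 0.0595
```

Emit:
servo_tool:
  plan: "0 10 0 0 0 0 0.3;0 10 0 0 0 0 0.3;0 10 0 0 0 0 0.3;0 10 0 0 0 0 0.3;0 10 0 0 0 0 0.3;0 10 0 0 0 0 0.3;0 10 0 0 0 0 0.3;0 10 0 0 0 0 0.3;0 10 0 0 0 0 0.3;0 10 0 0 0 0 0.3"

```text
clock: 14.25
eef_pos: [0.5747, -0.2866, 0.1694]
ee_rot: [-1.57, 0.004, -0.535]
ft_force: [-0.1, -0.8, 0.5]
finger_gap: 0.0599
```

Emit:
servo_tool:
  plan: "0 10 0 0 0 0 0.3;0 10 0 0 0 0 0.3;0 6.7 0 0 0 0 0.3;0 0 0 0 2 0 0.3;0 0 0 0 3.5 0 0.3;0 0 0 0 0 0 0.3;0 0 0 0 0 0 0.3"

```text
clock: 15.12
eef_pos: [0.5756, -0.2872, 0.1165]
ee_rot: [-1.571, 0.001, -0.994]
ft_force: [0.5, 0.4, 1.0]
finger_gap: 0.0596
```

```bash
python3 go.py .5821 -.2874 .023 -57; python3 - <<'E'
from plant import get_image
import cv2
for n in("wrist",): cv2.imwrite(f"pics/{n}7.png",get_image(n)["image"][:,:,::-1])
E
```

```text
15.125 [ 0.5756 -0.2872  0.1165] [-90.   0. -57.] gap 0.05959239321873391 F [0.5 0.4 1. ] j [-0.64  0.37  1.66 -0.    1.11  0.36]
turn [ 0.  0. -0.] shift cm now-axes [0.38 9.35 0.53] after-turn axes [0.37 9.35 0.53]
```

View pics/wrist7.png

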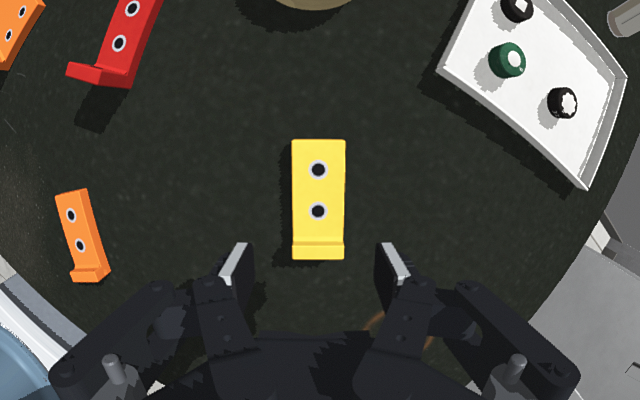

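```bash
python3 - <<'E'
from wr import *
ty=.1165-.014
a=wpl(318,169.5,ty);b=wpl(318,211,ty);print(a,b,(a+b)/2,np.linalg.norm(a-b))
print("free",wpl(292,140,ty),wpl(345,140,ty))
E
```

```text
[0.00361399 0.1025     0.03131241] [ 0.00376543  0.1025     -0.00093567] [0.00368971 0.1025     0.01518837] 0.03224843692965701
free [-0.01557519  0.1025      0.05339791] [0.0234257  0.1025     0.05353888]
```

Emit:
servo_tool:
  plan: "0 0 0 0.37 2 0.55 0.3;0 0 0 0 2.5 0 0.3;0 0 0 0 2 0 0.3;0 0 0 0 1.3 0 0.3;0 0 0 0 1 0 0.3;0 0 0 0 0.5 0 0.3;0 0 0 0 0 0 0.3"

```text
clock: 16.05
eef_pos: [0.5824, -0.2874, 0.0238]
ee_rot: [-1.571, -0.0, -0.995]
ft_force: [-0.2, -0.5, 1.0]
finger_gap: 0.0599
```

Emit:
servo_tool:
  plan: "0 0 0 0 0 0 0.5;0 0 0 0 0 0 0.7;0 0 0 0 0 0 0.8;0 0 0 0 0 0 0.8;0 0 0 0 0 0 0.8;0 0 0 0 0 0 0.8"

```text
clock: 16.8
eef_pos: [0.583, -0.2878, 0.0249]
ee_rot: [-1.57, -0.002, -0.995]
ft_force: [0.0, 0.3, 6.1]
finger_gap: 0.0378
```

Emit:
servo_tool:
  plan: "0 0 0 0 -1 0 0.8;0 0 0 0 -2 0 0.8;0 0 0 0 -3 0 0.8;0 0 0 0 -5 0 0.8;0 0 0 0 -4 0 0.8;0 0 0 0 0 0 0.8;0 0 0 0 0 0 0.8"

```text
clock: 17.68
eef_pos: [0.5818, -0.2869, 0.1732]
ee_rot: [-1.571, 0.001, -0.995]
ft_force: [-0.2, 0.1, -1.9]
finger_gap: 0.0379
```

```bash
python3 go.py .54 .139 .17 79.7; python3 - <<'E'
from plant import get_image
import cv2
for n in("wrist",): cv2.imwrite(f"pics/{n}8.png",get_image(n)["image"][:,:,::-1])
E
```

```text
17.675 [ 0.5818 -0.2869  0.1732] [-90.    0.1 -57. ] gap 0.037855753796954675 F [-0.2  0.1 -1.9] j [-0.63  0.31  1.62 -0.    1.21  0.36]
turn [-1.000e-01 -1.367e+02 -1.000e-01] shift cm now-axes [-38.     0.35  19.68] after-turn axes [41.16  0.32 11.72]
```

View pics/wrist8.png

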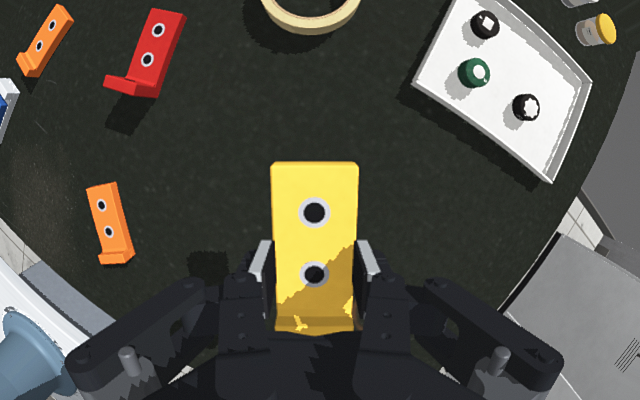

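Emit:
servo_tool:
  plan: "0 0 0 -4.2 0 2.2 0.8;0 0 0 -4.2 0 2.2 0.8;0 0 0 -4.2 0 2.2 0.8;0 0 0 -4.2 0 2.2 0.8;0 0 0 -4.2 0 2.2 0.8;0 0 0 -4.2 0 2.2 0.8;0 0 0 -4.2 0 2.2 0.8;0 0 0 -4.2 0 2.2 0.8;0 0 0 -4.4 0 2.1 0.8;0 -10 0 0 0 0 0.8"

```text
clock: 18.98
eef_pos: [0.5387, 0.1415, 0.1715]
ee_rot: [-1.574, 0.003, -0.812]
ft_force: [0.3, -0.3, -0.7]
finger_gap: 0.0377
```

Emit:
servo_tool:
  plan: "0 -10 0 0 0 0 0.8;0 -10 0 0 0 0 0.8;0 -10 0 0 0 0 0.8;0 -10 0 0 0 0 0.8;0 -10 0 0 0 0 0.8;0 -10 0 0 0 0 0.8;0 -10 0 0 0 0 0.8;0 -10 0 0 0 0 0.8;0 -10 0 0 0 0 0.8;0 -10 0 0 0 0 0.8"

```text
clock: 20.23
eef_pos: [0.5394, 0.1386, 0.1715]
ee_rot: [-1.568, 0.003, 0.93]
ft_force: [0.2, -0.3, -0.3]
finger_gap: 0.0374
```

Emit:
servo_tool:
  plan: "0 -10 0 0 0 0 0.8;0 -10 0 0 0 0 0.8;0 -6.7 0 0 0 0 0.8;0 0 0 0 0 0 0.8;0 0 0 0 0 0 0.8"

```text
clock: 20.85
eef_pos: [0.5401, 0.1386, 0.1727]
ee_rot: [-1.569, 0.0, 1.389]
ft_force: [0.5, -0.1, -1.5]
finger_gap: 0.0375
```

```bash
python3 go.py .4184 .1615 .15 79.7; python3 - <<'E'
from plant import get_image
import cv2
for n in("wrist",): cv2.imwrite(f"pics/{n}9.png",get_image(n)["image"][:,:,::-1])
E
```

```text
20.85 [0.5401 0.1386 0.1727] [-89.9   0.   79.6] gap 0.03750265321759647 F [ 0.5 -0.1 -1.5] j [ 0.05  0.11  1.85  0.    1.18 -1.34]
turn [-0.1 -0.1 -0. ] shift cm now-axes [ 0.05  2.3  12.38] after-turn axes [ 0.08  2.27 12.38]
```

View pics/wrist9.png

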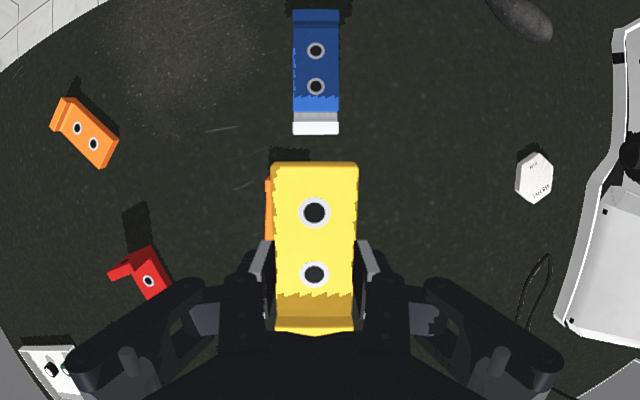

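```bash
python3 - <<'E'
from wr import *
ty=.1727-.028
a=wpl(316,51,ty);b=wpl(316,86.5,ty);print("blue holes",a,b,(a+b)/2,np.linalg.norm(a-b))
for p in((292.5,111),(339,111)): print("blue free",wpl(*p,ty))
for p in((293,134.5),(338,134.5)): print("grey back top",wpl(*p,.1727-.026))
for p in((293,10),(338,10)): print("blue back top",wpl(*p,.1727-.040))
ty=.0249-.014
a=wpl(314.2,212.5,ty);b=wpl(314.2,275,ty);print("yel",a,b,(a+b)/2,np.linalg.norm(a-b))
for p in((271.5,163),(357.5,163)): print("yellow free",wpl(*p,ty))
E
```

```text
blue holes [0.00225094 0.1447     0.12967766] [0.00229513 0.1447     0.09770119] [0.00227303 0.1447     0.11368942] 0.03197650479982972
blue free [-0.01793939  0.1447      0.07625366]
blue free [0.02219706 0.1447     0.07636806]
grey back top [-0.01773361  0.1467      0.05558385]
grey back top [0.02166515 0.1467     0.05567683]
blue back top [-0.01710432  0.1327      0.16456204]
blue back top [0.02055134 0.1327     0.16472211]
yel [0.00062483 0.0109     0.025653  ] [ 0.00068794  0.0109     -0.00695979] [0.00065638 0.0109     0.0093466 ] 0.03261285578331669
yellow free [-0.01852255  0.0109      0.04871605]
yellow free [0.01997115 0.0109     0.04878068]
```

Emit:
servo_tool:
  plan: "0 0 0 0.15 0 3.2 0.8;0 0 0 0 0 3.2 0.8;0 0 0 0 0 3.2 0.8;0 0 0 0 3 0 0.8;0 0 0 0 3 0 0.8;0 0 0 0 2.3 0 0.8;0 0 0 0 1.5 0 0.8;0 0 0 0 1 0 0.8;0 0 0 0 0.5 0 0.8;0 0 0 0 0 0 0.8"

```text
clock: 22.15
eef_pos: [0.4468, 0.1573, 0.061]
ee_rot: [-1.571, -0.0, 1.39]
ft_force: [0.2, 0.5, -0.6]
finger_gap: 0.0377
```

```bash
python3 go.py .445 .1574 .0525 79.7; python3 - <<'E'
from plant import get_image
import cv2,numpy as np
for n in("wrist","side","scene"): cv2.imwrite(f"pics/{n}10.png",get_image(n)["image"][:,:,::-1])
a=cv2.imread("pics/side10.png")[120:200,260:360];b=cv2.imread("pics/scene10.png")[110:190,190:290]
cv2.imwrite("pics/m10.png",np.hstack([cv2.resize(a,(400,320),interpolation=2),cv2.resize(b,(400,320),interpolation=2)]))
E
```

```text
22.15 [0.4468 0.1573 0.061 ] [-90.   -0.   79.7] gap 0.03765671740928994 F [ 0.2  0.5 -0.6] j [ 0.1   0.1   2.11 -0.    0.93 -1.29]
turn [ 0. -0.  0.] shift cm now-axes [-0.03  0.85  0.18] after-turn axes [-0.03  0.85  0.18]
```

View pics/m10.png

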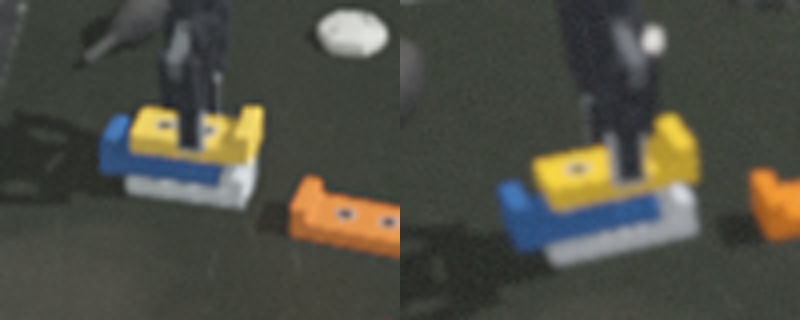

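View pics/wrist10.png

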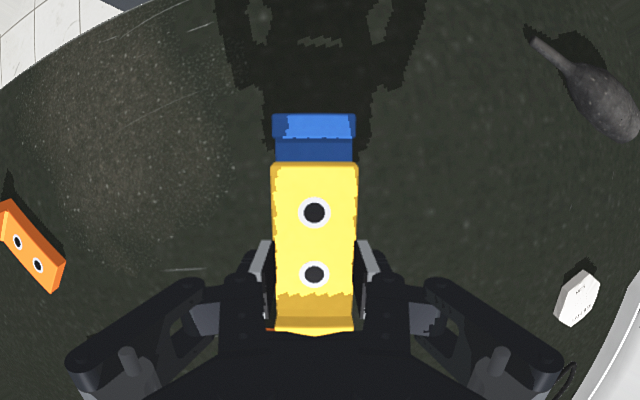

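```bash
python3 - <<'E'
from wr import *
for p in((274,138),(354,138)): print(wpl(*p,.021))
for p in((273,114),(355,114)): print("back",wpl(*p,.021))
E
```

```text
[-0.01848109  0.021       0.05938167]
[0.01946557 0.021      0.05944341]
back [-0.01882963  0.021       0.07085217]
back [0.01977784 0.021      0.07091837]
```

Yellow is 10.6 mm short of blue's upstand and aligned sideways within 0.5 mm. Lowering.

Emit:
servo_tool:
  plan: "0 0 0 0 0.4 0 0.8;0 0 0 0 0.2 0 0.8;0 0 0 0 0.05 0 0.8;0 0 0 0 0 0 0.8"

```text
clock: 22.8
eef_pos: [0.4466, 0.1573, 0.0543]
ee_rot: [-1.571, 0.0, 1.391]
ft_force: [-0.3, -0.1, -1.0]
finger_gap: 0.0378
```

Emit:
servo_tool:
  plan: "0 0 0 0 0.07 0 0.8;0 0 0 0 0 0 0.8;0 0 0 0 0 0 0.8"

```text
clock: 23.18
eef_pos: [0.4466, 0.1573, 0.0536]
ee_rot: [-1.571, -0.0, 1.391]
ft_force: [-1.6, 0.0, -1.3]
finger_gap: 0.0378
```

Emit:
servo_tool:
  plan: "0 0 0 0 0.06 0 0.8;0 0 0 0 0 0 0.8"

```text
clock: 23.42
eef_pos: [0.4466, 0.1573, 0.053]
ee_rot: [-1.571, 0.0, 1.391]
ft_force: [-0.8, -0.5, -1.8]
finger_gap: 0.0377
```

Emit:
servo_tool:
  plan: "0 0 0 0 0.05 0 0.8;0 0 0 0 0.05 0 0.8;0 0 0 0 0 0 0.8"

```text
clock: 23.8
eef_pos: [0.4466, 0.1573, 0.0529]
ee_rot: [-1.57, 0.0, 1.391]
ft_force: [-4.1, -0.7, 8.7]
finger_gap: 0.0375
```

Emit:
servo_tool:
  plan: "0 0 0 0 -0.05 0 0.6;0 0 0 0 0 0 0.5;0 0 0 0 0 0 0.4;0 0 0 0 0 0 0.3;0 0 0 0 0 0 0.25;0 0 0 0 -1.5 0 0.25;0 0 0 0 -3 0 0.25;0 0 0 0 -5 0 0.25;0 0 0 0 -4 0 0.25;0 0 0 0 0 0 0.25"

```text
clock: 25.05
eef_pos: [0.4491, 0.1577, 0.1925]
ee_rot: [-1.58, -0.003, 1.391]
ft_force: [-0.5, 0.9, -0.5]
finger_gap: 0.0637
```

Emit:
servo_tool:
  plan: "0 0 0 0 0 -4 0.25;0 0 0 0 0 -4 0.25;0 0 0 0 0 0 0.25;0 0 0 0 0 0 0.25"

```text
clock: 25.55
eef_pos: [0.5242, 0.143, 0.1866]
ee_rot: [-1.569, 0.0, 1.391]
ft_force: [0.6, -0.2, 0.4]
finger_gap: 0.0638
```

```bash
python3 go.py .445 .1574 .0525 79.7; python3 - <<'E'
from plant import get_image
import cv2,numpy as np
for n in("wrist","side","scene"): cv2.imwrite(f"pics/{n}11.png",get_image(n)["image"][:,:,::-1])
a=cv2.imread("pics/side11.png")[120:200,260:360];b=cv2.imread("pics/scene11.png")[110:190,190:290];c=cv2.imread("pics/wrist11.png")[0:240,220:420]
cv2.imwrite("pics/m11.png",np.hstack([np.vstack([cv2.resize(a,(350,280),interpolation=2),cv2.resize(b,(350,280),interpolation=2)]),cv2.resize(c,(448,560))]))
E
```

```text
25.55 [0.5242 0.143  0.1866] [-89.9   0.   79.7] gap 0.06384008576209008 F [ 0.6 -0.2  0.4] j [ 0.06  0.06  1.88  0.    1.2  -1.33]
turn [-0.1 -0.  -0. ] shift cm now-axes [ 0.   13.43  8.02] after-turn axes [-0.   13.41  8.05]
```

View pics/m11.png

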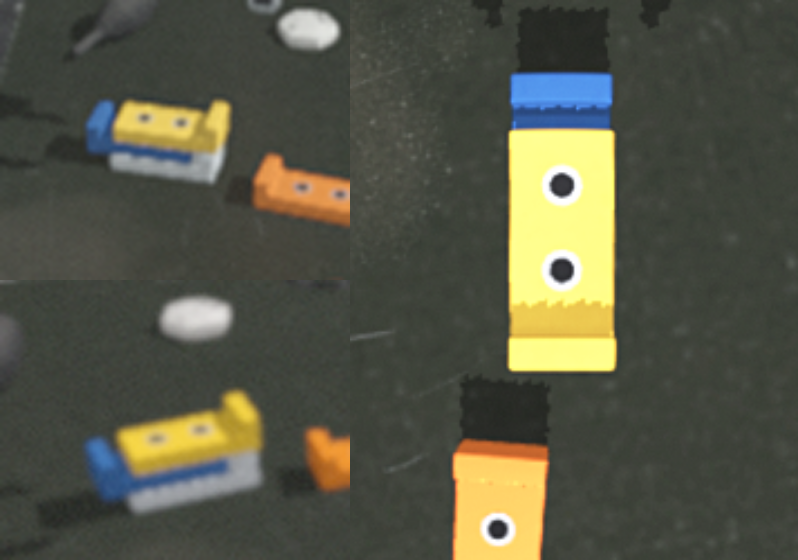

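```bash
python3 - <<'E'
from wr import *
f1=wpl(314,45.6,.1866-.040);y=wpl(314,55.3,.1866-.042);print("gap mm",(f1[2]-y[2])*1e3)
from plant import robot
print(robot.sign_off())
E
```

```text
gap mm 9.433209232771494
the job is handed in; nothing more can be done
None
```

The pile is built and handed in at about 25.7 s of the 58 s. Grey is at the bottom where it lay, with blue on it and yellow on blue, each turned end for end with its upstand up.

- **Blue on grey:** measured after release, blue's origin sits about 98 mm along grey's x axis, with the sides within about 1 mm.
- **Yellow on blue:** the gap to blue's upstand is about 9.4 mm after release, against 10.6 mm measured just before lowering. That puts yellow's origin at about 100 mm. Sideways offset was within 1 mm just before lowering.
- **Heights:** both brackets made contact at the expected TCP height, with 9–10 N measured.
- **Last look:** both outside views show the pile level. The fingers are open and the tool is well clear above and to the side.
- **Red bracket:** the robot never touched it.

No check failed. The calibration leaves about 2 mm of uncertainty in these distances. `sign_off()` gives no verdict, so the result after hand-in is not confirmed.

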